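Clear the sauce portioning bench for the cold room

TASK

Clear the portioning bench for the cold room: build one stack of the three clip-lid boxes on the small sheet pan, largest first, lids up, each box's base fully supported by the lid of the next larger one. Sort the lidded sauce cups standing loose on the bench into the two food pans, large cups into the larger pan and small cups into the smaller one, each standing upright on the pan's floor. Leave the label roll and the pocket thermometer where they lie.

Things in the scene. Friction and masses are not known exactly. Their poses are not given: they have to be found in the camera images.
- tray: Small fixed sheet pan of aluminium for the stack, 240 x 170 mm over its rim, 18 mm high. Origin: centre of its underside; x along its long side, y along its short side. Flat floor, 2 mm thick, 226 x 156 mm between 3 mm walls.
- pan_large: Larger fixed steel food pan, 265 x 162 mm over its rim, 40 mm deep. Origin: centre of its underside; x along its long side. Floor 2 mm thick, clear space 241 x 138 mm between 3 mm walls.
- pan_small: Smaller fixed steel food pan, 176 x 162 mm over its rim, 40 mm deep. Origin: centre of its underside; x along its 176 mm side. Floor 2 mm thick, clear space 152 x 138 mm between 3 mm walls. The two pans may be on either side.
- box_l_mid (a point): Largest clip-lid storage box: white, grey flat lid, 110 x 68 mm, 50 mm high, closed, about 280 g. Point: its centre, half-way up; x along its length (110 mm), y across its width (68 mm), z up through the lid.
- box_m_mid (a point): Middle-sized clip-lid storage box: white, grey flat lid, 84 x 54 mm, 42 mm high, closed, about 170 g. Point: its centre, half-way up; x along its length (84 mm), y across its width (54 mm), z up through the lid.
- box_s_mid (a point): Smallest clip-lid storage box: white, grey flat lid, 58 x 40 mm, 34 mm high, closed, about 70 g. Point: its centre, half-way up; x along its length (58 mm), y across its width (40 mm), z up through the lid.
- box_m_c1 (a point): A bottom corner of the middle-sized box (one of four).
- box_m_c2 (a point): A bottom corner of the middle-sized box (one of four).
- box_m_c3 (a point): A bottom corner of the middle-sized box (one of four).
- box_m_c4 (a point): A bottom corner of the middle-sized box (one of four).
- box_s_c1 (a point): A bottom corner of the smallest box (one of four).
- box_s_c2 (a point): A bottom corner of the smallest box (one of four).
- box_s_c3 (a point): A bottom corner of the smallest box (one of four).
- box_s_c4 (a point): A bottom corner of the smallest box (one of four).
- cup_large1_mid (a point): Large lidded sauce cup: round, black with a white lid, 62 mm across the lid (its widest part, the top 6 mm), tapering to 50 mm at the base, 42 mm high, about 75 g. Point: its centre, half-way up (21 mm above its base); z up when upright. May be absent.
- cup_large2_mid (a point): Large lidded sauce cup: round, black with a white lid, 62 mm across the lid (its widest part, the top 6 mm), tapering to 50 mm at the base, 42 mm high, about 75 g. Point: its centre, half-way up (21 mm above its base); z up when upright. May be absent.
- cup_large3_mid (a point): Large lidded sauce cup: round, black with a white lid, 62 mm across the lid (its widest part, the top 6 mm), tapering to 50 mm at the base, 42 mm high, about 75 g. Point: its centre, half-way up (21 mm above its base); z up when upright. May be absent.
- cup_small1_mid (a point): Small lidded sauce cup: round, black with a white lid, 45 mm across the lid (its widest part, the top 6 mm), tapering to 36 mm at the base, 32 mm high, about 35 g. Point: its centre, half-way up (16 mm above its base); z up when upright. May be absent.
- cup_small2_mid (a point): Small lidded sauce cup: round, black with a white lid, 45 mm across the lid (its widest part, the top 6 mm), tapering to 36 mm at the base, 32 mm high, about 35 g. Point: its centre, half-way up (16 mm above its base); z up when upright. May be absent.
- cup_small3_mid (a point): Small lidded sauce cup: round, black with a white lid, 45 mm across the lid (its widest part, the top 6 mm), tapering to 36 mm at the base, 32 mm high, about 35 g. Point: its centre, half-way up (16 mm above its base); z up when upright. May be absent.
- label_roll: Bystander: roll of paper labels lying flat, 60 mm across, 28 mm high. Origin: centre of its underside.
- probe: Bystander: pocket thermometer lying flat, about 135 mm long, 18 mm wide, 16 mm high. Origin: on its underside, 10 mm from the middle of its handle; x along it to the tip.

How it is judged:
By the outcome, as a careful person would: the job done as asked, in the order asked, and still so for the second after the job is handed in, with the robot touching nothing.
Of cup_large1, cup_large2, cup_large3 only 2 to 3 are there at a start; the rules pass over those that are not, and their reading is None.
Of cup_small1, cup_small2, cup_small3 only 2 to 3 are there at a start; the rules pass over those that are not, and their reading is None.
At some moment in a run one of cup_large1, cup_large2, cup_large3, cup_small1, cup_small2, cup_small3 may be knocked a few centimetres aside while the robot is not near it.
It also fails if it takes over 210 s, if anything falls off the work surface, if the arm or the gripper's body presses on something with over 40 N, if the wrist force passes 120 N, or if a joint passes its speed limit or range.

ROBOT

A 6-joint arm with a two-finger parallel gripper is mounted at the origin on the work surface. World frame = base frame: x ahead of the robot, y to its left, z up, the work surface at z = 0. Lengths are in m, angles in degrees, forces in N, time in s.
With the tool pointing down it reaches from about 0.325 to 0.775 m from the base axis. Payload 5.5 kg.
Tool frame: the origin (TCP) lies at the centre of the arm's flange, where the gripper is bolted on; the fingertips stand 182 mm ahead of it and the grasp point (between the pads) lies 163 mm ahead of it; z points along the fingers, y is the direction in which the jaws open and shut (so a half turn about z gives the same grasp; the last joint's range is limited). The gripper opens to 88 mm and grips with 3 to 60 N. Pads are 20 mm wide; open, the fingers measure 115 mm over their backs; the gripper's body (75 mm by 178 mm) begins 61 mm behind the grasp point.
Start: joints at [69.975, 5.22, 70.514, -0, 104.267, -3.249], TCP at [0.173, 0.574, 0.405] pointing down, gripper open.
Joint ranges: [-164.24, 164.24], [-49.07, 125.15], [9.68, 141.18], [-86.29, 266.29], [3.28, 154.24], [-151.56, 151.56]. Speed limits (degrees/s): [147.25, 147.25, 172.46, 180, 180, 180].

INTERFACE

Orientations are given as [roll, pitch, yaw] about the fixed x, y, z axes, in that order (R = Rz(yaw) Ry(pitch) Rx(roll)).
In Python, from station import r gives the robot as it stands. The module is installed in compiled form; this text tells all that it offers. Calls block until the motion is done:
- r.reach(position, orientation): joint-space move of the TCP to a pose.
- r.servo_line(position, rotation=None, speed=0.15): straight line of the TCP; rotation=None keeps the orientation; speed is the mean speed in m/s.
- r.move_joints(angles): joint-space move.
- r.let_go() and r.grab(squeeze=None): open the fingers fully, or close them until they stop; squeeze is the grip in N (None keeps the last).
- r.wait(seconds).
- r.inverse_kinematics(position, orientation): joint angles nearest the present ones, or None.
- r.sense(): the state.
- r.snapshot(name): name is "scene" or "top"; returns a dict with "frame" (480x640x3 uint8, red, green, blue), "fx", "fy", "cx", "cy" (pixels), "R" (3x3) and "t" (3): a world point X has camera coordinates R X + t. Camera axes: x right, y down, z forward; pixel columns grow to the right and rows downward; lengths in m; the calibration is good to about 2 mm. A picture is of the moment at which its call begins. There is no depth.
A pose or a line that the arm cannot do raises r.IKError and nothing moves.
- r.hand_in(): hands the job in, once; it reports no verdict.
The state is a dict: "clock": time; "joints": joint angles; "joint_vel": joint speeds; "joint_torque": joint torques, N m; "tcp_pos": TCP position; "orientation": TCP orientation; "contact_force": force on the tool from outside, world axes, zero at the start; "torque": the same for the moment, N m; "opening": finger opening in m.
Only numpy, scipy, OpenCV 4.12 (cv2) and the standard library are available. Lean on these libraries where they do the work, as an engineer would, in place of code of your own. Each camera call takes 0.05 s, during which the arm holds its last target. There are 200 camera calls.

## Working session

There is one attempt and no reset: what is moved stays moved. The work goes in short steps, each a Python script; the robot and the scene stay as the last script left them, time stands still between calls to the robot, and variables do not carry over. Pictures are saved under pics/ and viewed, about 12 in all and at most 16, crops included, and the job is handed in when it is done.

```bash
mkdir -p pics
python3 - <<'E'
from station import r
import cv2,numpy as np
for n in("top","scene"):
    s=r.snapshot(n); cv2.imwrite(f"pics/{n}0.png",cv2.cvtColor(s["frame"],cv2.COLOR_RGB2BGR))
    print(n,s["fx"],s["cx"],s["cy"],np.round(s["R"],3).tolist(),np.round(s["t"],3), -np.array(s["R"]).T@s["t"])
print(r.sense())
E
```

```text
top 597.6665107352319 321.5791339079291 238.2029427839263 [[0.028, -1.0, 0.006], [-0.993, -0.029, -0.119], [0.119, -0.003, -0.993]] [-0.029  0.517  1.13 ] [ 0.38018654 -0.01070075  1.18325093]
scene 501.6973123689173 311.9860481782078 245.10919197176972 [[-0.505, 0.863, 0.021], [0.594, 0.365, -0.717], [-0.626, -0.35, -0.697]] [ 0.249 -0.265  1.438] [1.1833672  0.38502142 0.80656874]
{'clock': 0.1, 'joints': array([ 6.99746377e+01,  5.25839898e+00,  7.05756249e+01, -1.39947624e-03,
        1.04268689e+02, -3.24991761e+00]), 'joint_vel': array([ 0.01723469, -0.0755948 , -0.11613879, -0.06081868,  0.02877466,
        0.06106621]), 'joint_torque': array([ 2.51228317e-03, -4.47859883e+01, -4.07569885e+01,  7.00954464e-02,
        2.83144880e-02, -8.24361678e-05]), 'tcp_pos': array([0.17320554, 0.57450072, 0.40361746]), 'orientation': array([-1.79897375e+02, -4.46821639e-03,  1.63224208e+02]), 'contact_force': array([-0.48357452, -0.42750018,  0.65905798]), 'torque': array([-0.05519537,  0.02521863, -0.06793807]), 'opening': 0.08784560906007065}
```

View pics/top0.png

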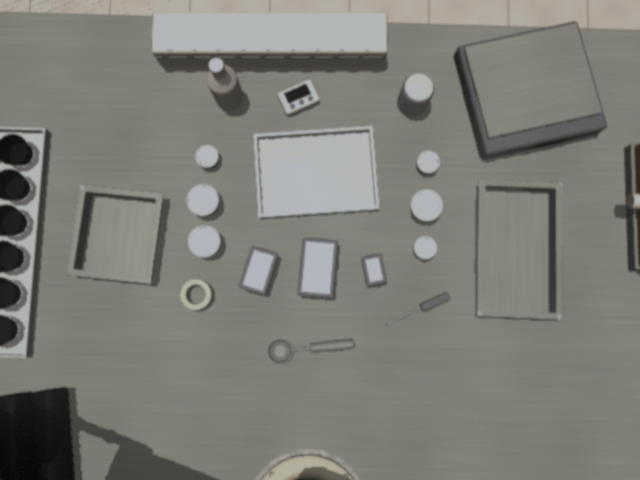

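View pics/scene0.png

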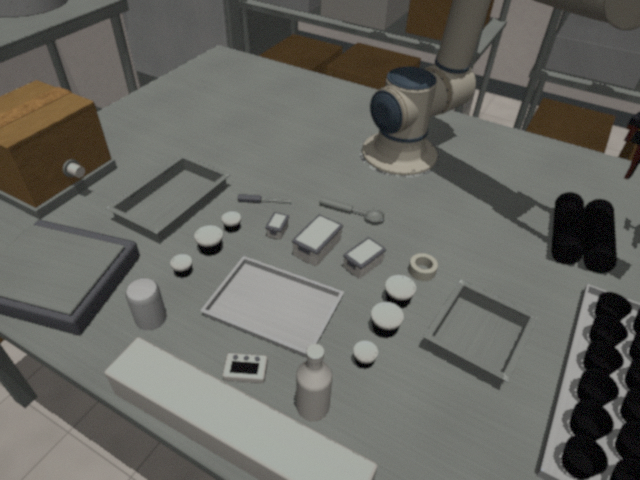

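The top view shows small cups at (207,156), (428,162) and (425,248), and large cups at (203,200), (204,241) and (427,206). Box M is at (259,271), L at (318,268) and S at (373,270). The tray is at (316,172), the small pan at (118,236) on the left and the large pan at (519,250) on the right. The roll is at (196,294) and the thermometer at (420,308). The scene view agrees.

```bash
cat > h.py <<'E'
from station import r
import cv2,numpy as np
def ray(s,px,z):
    R=np.array(s["R"]);c=-R.T@np.array(s["t"])
    d=R.T@np.array([(px[0]-s["cx"])/s["fx"],(px[1]-s["cy"])/s["fy"],1])
    return (c+d*(z-c[2])/d[2])[:2]
def blobs(s,lo,hi,thr,z):
    "bright blobs: centre, rect sides and long-axis yaw on the plane z"
    g=cv2.cvtColor(s["frame"],cv2.COLOR_RGB2GRAY)
    g=cv2.resize(g,None,fx=4,fy=4,interpolation=cv2.INTER_CUBIC)
    m=(g>thr).astype(np.uint8)
    out=[]
    for c in cv2.findContours(m,cv2.RETR_EXTERNAL,cv2.CHAIN_APPROX_NONE)[0]:
        a=cv2.contourArea(c)/16
        if not lo<a<hi: continue
        P=(c[:,0,:]+.5)/4-.5
        w=np.array([ray(s,p,z) for p in P])
        M=cv2.moments(c); px=(np.array([M["m10"],M["m01"]])/M["m00"]+.5)/4-.5
        (cx,cy),(x,y),an=cv2.minAreaRect((w*1000).astype(np.float32))
        if x<y: x,y,an=y,x,an+90
        out.append(dict(px=px,a=a,c=ray(s,px,z),rc=np.array([cx,cy])/1000,L=x,W=y,yaw=(an+90)%180-90))
    return out
E
python3 - <<'E'
from h import *
s=r.snapshot("top")
np.set_printoptions(precision=4,suppress=True)
g=cv2.cvtColor(s["frame"],cv2.COLOR_RGB2GRAY)
for p in [(207,156),(203,200),(259,271),(318,268),(373,270),(316,172),(118,236),(519,250),(301,268),(340,268),(79,236),(160,236)]: print(p,s["frame"][p[1],p[0]],end=' ')
print()
print(g[268,290:350]); print(g[236,70:170]);print(g[250,470:570]); print(g[172,250:262])
for b in blobs(s,100,20000,150,.04): print(b["px"],int(b["a"]),b["c"],b["rc"],b["L"],b["W"],b["yaw"])
E
```

```text
(207, 156) [180 184 188] (203, 200) [179 182 188] (259, 271) [179 182 189] (318, 268) [179 182 189] (373, 270) [178 181 187] (316, 172) [180 183 186] (118, 236) [143 143 134] (519, 250) [135 135 127] (301, 268) [110 107 108] (340, 268) [127 127 119] (79, 236) [65 66 62] (160, 236) [74 74 70] 
[127 128 129 127 128 128 129 128 124 113 103 108 122 148 171 179 181 182
 183 182 181 182 181 183 182 181 182 181 182 182 182 182 182 181 181 182
 181 181 181 181 179 167 136 111  95  81  75  81  96 116 126 128 128 127
 128 128 127 127 126 126]
[127 127 130 134 138 141 138 126  97  65  49  46  45  48  46  51  62  76
  98 123 134 135 137 137 138 139 139 141 140 141 141 141 142 139 141 140
 140 140 143 143 140 141 140 141 142 140 142 142 142 145 146 147 145 144
 143 142 143 145 146 145 146 147 145 144 144 144 146 145 145 146 147 146
 146 145 146 145 145 146 144 145 144 144 145 146 147 148 133  98  74  72
  74  73  75  77  92 115 125 128 129 128]
[130 129 128 127 119 102  91 100 120 133 135 131 133 134 133 133 133 133
 133 133 134 133 133 135 134 134 135 134 133 133 133 135 134 132 133 132
 133 133
[... 1744 characters left out ...]
4453125 -84.2617359161377
[298.0879  95.8438] 793 [0.7996 0.0404] [0.7998 0.0405] 71.5639877319336 46.833133697509766 -63.4478874206543
[418.5434  86.3606] 567 [ 0.8264 -0.1983] [ 0.8264 -0.1983] 54.82975387573242 54.03239059448242 -25.13134002685547
[215.4957  64.4786] 137 [0.8594 0.2071] [0.8594 0.2068] 26.94118309020996 26.517427444458008 -88.24109709262848
[613.9146  13.8063] 1462 [ 0.9909 -0.5926] [ 0.9905 -0.5928] 106.53709411621094 62.55193328857422 -88.7073358297348
[310.923   20.0829] 18481 [0.9585 0.0198] [0.9473 0.0225] 1125.0849609375 109.43758392333984 -88.20196413993835
[14.3404  5.2344] 325 [0.9714 0.6176] [0.9705 0.6176] 60.35349655151367 25.523197174072266 -88.20196640491486
```

The bench measurements match the sizes given. Next are the pan corners, the motion helpers and the first box.

```bash
cat >> h.py <<'E'
HOME=[69.975,5.22,70.514,0,104.267,-3.249]
G=.163; UP=.36
def clock(): return round(float(r.sense()["clock"]),1)
def best(x,y,z,yaw):
    q0=r.sense()["joints"]; o=[]
    for k in(-180,0,180):
        q=r.inverse_kinematics([x,y,z],[180,0,yaw+k])
        if q is not None and abs(q[5])<140: o.append((np.abs(np.array(q)-q0).max()+.3*abs(q[5]),yaw+k))
    return min(o)[1]
def pick(xy,yaw,gz,squeeze):
    y=best(*xy,UP,yaw); r.let_go(); r.reach([*xy,max(.30,gz+G+.1)],[180,0,y])
    r.servo_line([*xy,gz+G],[180,0,y],speed=.12); r.grab(squeeze)
    op=r.sense()["opening"]; r.servo_line([*xy,UP],[180,0,y],speed=.25)
    print("picked, opening",round(op,4),"at top",round(r.sense()["opening"],4),"t",clock())
def place(xy,yaw,gz,home=True):
    y=best(*xy,UP,yaw); r.reach([*xy,UP],[180,0,y])
    r.servo_line([*xy,gz+G+.03],[180,0,y],speed=.25); r.servo_line([*xy,gz+G],[180,0,y],speed=.05)
    s=r.sense(); print("placing at",np.round(s["tcp_pos"],4),"F",np.round(s["contact_force"],1))
    r.let_go(); r.servo_line([*xy,UP],[180,0,y],speed=.25)
    if home: r.move_joints(HOME)
    print("t",clock())
SZ=dict(L=(110,68,.05),M=(84,54,.042),S=(58,40,.034))
def box(s,n,base=0,near=None):
    l,w,h=SZ[n]
    c=[b for b in blobs(s,150,1800,150,h+base) if abs(b["L"]-(l-14))<6 and abs(b["W"]-(w-14))<6]
    if near is not None: c=[b for b in c if np.hypot(*(b["c"]-near))<.05]
    print(n,[(b["c"].round(4),round(b["L"]),round(b["W"]),round(b["yaw"],1)) for b in c])
    return c[0]
def tray(s):
    b=[b for b in blobs(s,8000,12000,150,.018) if abs(b["L"]-240)<10][0]
    return b["rc"],(b["yaw"]+180)%180-90
E
python3 - <<'E'
from h import *
s=r.snapshot("top")
for n,c in dict(small=[(81,188),(162,193),(153,284),(70,275)],large=[(477,182),(562,182),(560,319),(477,319)]).items():
    w=np.array([ray(s,p,.04) for p in c]); e=np.roll(w,-1,0)-w
    print(n,w.mean(0).round(4),(np.hypot(*e.T)*1000).round(),np.degrees(np.arctan2(e[1::2,1],e[1::2,0])).round(1))
t,ty=tray(s); print("tray",t,ty)
b=box(s,"L")
pick(b["c"],b["yaw"],.028,25)
place(t,ty,.0315)
s=r.snapshot("top"); box(s,"L",.002,t); box(s,"M")
cv2.imwrite("pics/a1.png",cv2.cvtColor(s["frame"],cv2.COLOR_RGB2BGR))
E
```

```text
small [0.5125 0.3804] [158. 177. 160. 169.] [177.9  -2.8]
large [ 0.5057 -0.3948] [166. 266. 158. 265.] [178.   -0.2]
tray [0.65501404 0.00161778] 5.738250732421875
L [(array([ 0.4599, -0.0076]), 96, 54, -3.6)]
picked, opening 0.0681 at top 0.0683 t 5.1
placing at [0.655  0.0016 0.1941] F [-0.2 -0.1 -2.1]
t 11.3
L []Traceback (most recent call last):
  File "<stdin>", line 10, in <module>
  File "h.py", line 50, in box
    return c[0]
           ~^^^
IndexError: list index out of range
```

```bash
sed -i 's/RETR_EXTERNAL/RETR_LIST/' h.py
python3 - <<'E'
from h import *
s=r.snapshot("top"); cv2.imwrite("pics/a1.png",cv2.cvtColor(s["frame"],cv2.COLOR_RGB2BGR))
box(s,"L",.002,np.array([.655,0])); box(s,"M"); box(s,"S")
E
```

```text
L [(array([6.546e-01, 6.000e-04]), 96, 54, 5.7)]
M [(array([0.452 , 0.1059]), 70, 40, -15.5)]
S [(array([ 0.4602, -0.1161]), 44, 25, 12.6)]
```

View pics/a1.png

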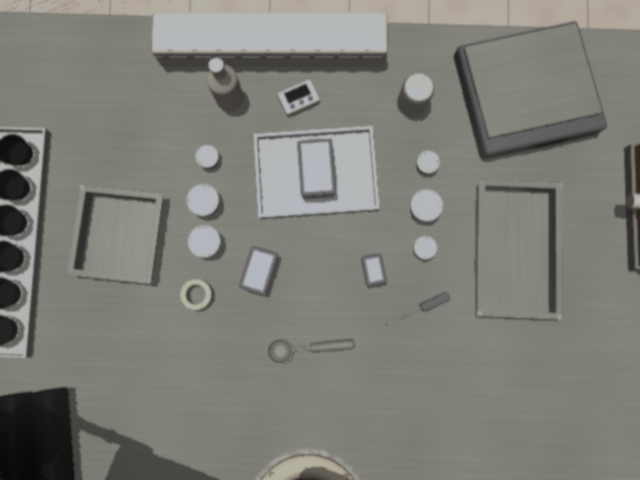

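L stands flat in the tray at (316,168), with yaw 5.7° as commanded. M goes next, then a check, then S.

Run:
```python
from h import *
s=r.snapshot("top"); t=np.array([.655,0])
l=box(s,"L",.002,t); b=box(s,"M")
pick(b["c"],b["yaw"],.026,20); place(l["c"],l["yaw"],.079)
s=r.snapshot("top"); m=box(s,"M",.052,t); b=box(s,"S")
print("M-L",m["c"]-l["c"])
if np.abs(m["c"]-l["c"]).max()<.005:
    pick(b["c"],b["yaw"],.024,15); place(m["c"],m["yaw"],.119)
    s=r.snapshot("top"); q=box(s,"S",.094,t); print("S-M",q["c"]-m["c"])
im=s["frame"]; s2=r.snapshot("scene")["frame"]
v=np.hstack([cv2.resize(im[110:240,230:400],(400,306),interpolation=3),cv2.resize(s2[220:350,200:370],(400,306),interpolation=3)])
cv2.imwrite("pics/a2.png",cv2.cvtColor(v,cv2.COLOR_RGB2BGR))
```

```text
L [(array([6.546e-01, 6.000e-04]), 96, 54, 5.8)]
M [(array([0.452 , 0.1059]), 70, 40, -15.6)]
picked, opening 0.0541 at top 0.054 t 16.2
placing at [6.546e-01 5.000e-04 2.416e-01] F [-1.   0.1 -0.8]
t 22.4
M [(array([ 6.546e-01, -4.000e-04]), 70, 40, 5.8)]
S [(array([ 0.4602, -0.1161]), 44, 26, 12.4)]
M-L [ 2.61415870e-05 -9.82058103e-04]
picked, opening 0.04 at top 0.04 t 28.0
placing at [ 6.546e-01 -4.000e-04  2.818e-01] F [-0.2  0.5 -0.9]
t 34.0
S [(array([ 0.6551, -0.0013]), 44, 26, 5.9)]
S-M [ 0.00051339 -0.00089122]
```

View pics/a2.png

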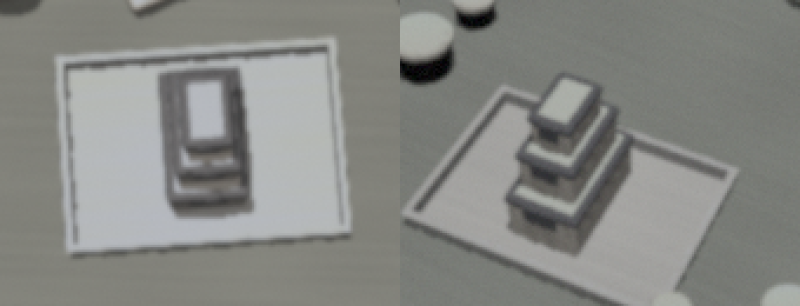

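The stack is good, with centre offsets of 1 mm or less against 7 mm margins. Cups next, with a fresh image before each pick and verification after each placing.

```bash
cat >> h.py <<'E'
UP=.40
PAN=dict(s=(np.array([.5125,.3804]),-2.4,.048),l=(np.array([.5057,-.3948]),-1.,.078))
CUP=dict(s=(.045,.032,.026),l=(.062,.042,.034))
def slot(k,i):
    c,y,d=PAN[k]; a=np.radians(y); return c+(i-1)*d*np.array([np.cos(a),np.sin(a)])
def cups(s,base=0):
    o=[]; g=cv2.cvtColor(s["frame"],cv2.COLOR_RGB2GRAY)
    for k,(D,h,_) in CUP.items():
        for b in blobs(s,250,1000,150,h+base):
            if abs(b["L"]/1000-D+.0015)<.004 and abs(b["W"]/1000-D+.0015)<.004 and b["c"][0]<.77 and g[tuple(b["px"].round().astype(int)[::-1])]>160:
                inpan=any((np.abs(b["c"]-PAN[p][0])<(.1 if p=="s" else .14,.082)).all() for p in PAN)
                o.append((k,b["c"],inpan))
    return o
def jaw(c,others):
    for y in(0,30,-30,60,-60,90):
        d=.05*np.array([-np.sin(np.radians(y)),np.cos(np.radians(y))])
        if all(np.hypot(*(c+f*d-o))>.05 for o in others for f in(1,-1)): return y
    raise RuntimeError("no free jaw direction")
def sort(n):
    for _ in range(n):
        s=r.snapshot("top"); a=cups(s); loose=[c for c in a if not c[2]]
        print([(k,c.round(3).tolist(),p) for k,c,p in a])
        if not loose: return
        k,c,_p=min(loose,key=lambda q:-q[1][1]); D,h,gz=CUP[k]
        i=[j for j in(2,1,0) if all(np.hypot(*(slot(k,j)-q[1]))>.03 for q in a if q[2])][0]
        y=jaw(c,[q[1] for q in loose if q[1] is not c]+[np.array([.403,.224])])
        print("->",k,c.round(4),"yaw",y,"slot",i,slot(k,i).round(3))
        pick(c,y,gz,12)
        if abs(r.sense()["opening"]-D)>.004: print("GRIP?"); return
        place(slot(k,i),PAN[k][1],gz+.003)
E
python3 - <<'E'
from h import *
sort(2)
s=r.snapshot("top"); print([(k,c.round(3).tolist(),p) for k,c,p in cups(s,.002)])
cv2.imwrite("pics/a3.png",cv2.cvtColor(s["frame"],cv2.COLOR_RGB2BGR))
E
```

```text
[('s', [0.507, -0.215], False), ('s', [0.677, -0.22], False), ('s', [0.676, 0.218], False), ('l', [0.505, 0.213], False), ('l', [0.589, -0.215], False), ('l', [0.609, 0.253], False)]
-> l [0.6092 0.2533] yaw 0 slot 2 [ 0.584 -0.396]
picked, opening 0.0609 at top 0.0609 t 38.9
placing at [ 0.5836 -0.3962  0.1996] F [ 0.2 -0.5 -0.5]
t 48.0
[('s', [0.507, -0.215], False), ('s', [0.677, -0.22], False), ('s', [0.676, 0.218], False), ('l', [0.505, 0.213], False), ('l', [0.584, -0.4], True), ('l', [0.589, -0.215], False)]
-> s [0.6756 0.2179] yaw 0 slot 2 [0.56  0.378]
picked, opening 0.044 at top 0.0437 t 53.3
placing at [0.5604 0.3784 0.1918] F [ 0.4  0.1 -0.6]
t 59.1
[('s', [0.507, -0.215], False), ('s', [0.56, 0.379], True), ('s', [0.677, -0.219], False), ('l', [0.505, 0.213], False), ('l', [0.584, -0.399], True), ('l', [0.588, -0.215], False)]
```

View pics/a3.png

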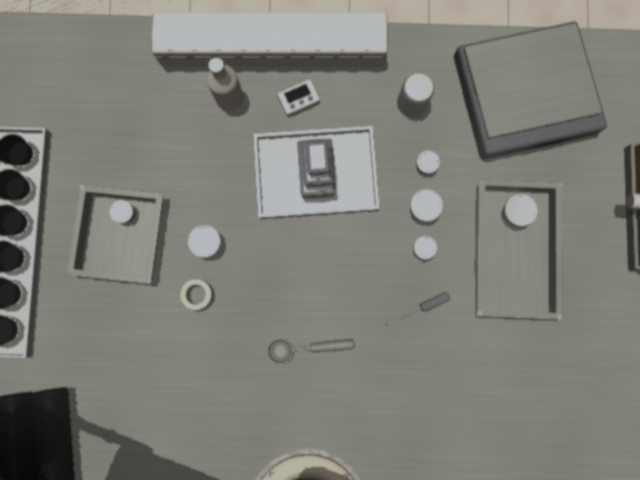

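One large cup had been knocked to (.609,.253). The fresh image caught that, and it now stands in the large pan at (521,210). A small cup stands in the small pan at (122,211), and everything else is undisturbed, so I'll continue.

Run:
```python
from h import *
sort(5)
r.wait(1)
s=r.snapshot("top"); print([(k,c.round(3).tolist(),p) for k,c,p in cups(s,.002)])
t=np.array([.655,0]); box(s,"S",.094,t)
cv2.imwrite("pics/a4.png",cv2.cvtColor(s["frame"],cv2.COLOR_RGB2BGR))
cv2.imwrite("pics/a5.png",cv2.cvtColor(r.snapshot("scene")["frame"],cv2.COLOR_RGB2BGR))
```

```text
[('s', [0.507, -0.215], False), ('s', [0.56, 0.38], True), ('s', [0.677, -0.22], False), ('l', [0.505, 0.213], False), ('l', [0.584, -0.4], True), ('l', [0.589, -0.215], False)]
-> l [0.5055 0.213 ] yaw 0 slot 1 [ 0.506 -0.395]
picked, opening 0.0606 at top 0.0606 t 63.8
placing at [ 0.5057 -0.3948  0.1996] F [-0.5 -0.8 -0.5]
t 72.7
[('s', [0.507, -0.215], False), ('s', [0.56, 0.38], True), ('s', [0.677, -0.22], False), ('l', [0.506, -0.398], True), ('l', [0.584, -0.4], True), ('l', [0.589, -0.215], False)]
-> s [ 0.5068 -0.2153] yaw 0 slot 1 [0.512 0.38 ]
picked, opening 0.0439 at top 0.0436 t 78.8
placing at [0.5125 0.3804 0.1917] F [-0.4  0.3 -1.1]
t 86.3
[('s', [0.511, 0.382], True), ('s', [0.56, 0.38], True), ('s', [0.677, -0.22], False), ('l', [0.506, -0.398], True), ('l', [0.584, -0.4], True), ('l', [0.589, -0.215], False)]
-> l [ 0.5885 -0.2154] yaw 0 slot 0 [ 0.428 -0.393]
picked, opening 0.0608 at top 0.0607 t 92.2
placing at [ 0.4276 -0.3934  0.1997] F [ 0.6 -1.  -1.3]
t 99.8
[('s', [0.512, 0.382], True), ('s', [0.56, 0.38], True), ('s', [0.677, -0.22], False), ('l', [0.427, -0.397], True), ('l', [0.506, -0.398], True), ('l', [0.584, -0.4], True)]
-> s [ 0.6772 -0.2198] yaw 0 slot 0 [0.465 0.382]
picked, opening 0.0441 at top 0.0437 t 106.2
placing at [0.4645 0.3824 0.1919] F [0.3 0.1 0.2]
t 113.9
[('l', [0.427, -0.397], True), ('l', [0.506, -0.398], True), ('l', [0.584, -0.4], True)]
[('s', [0.56, 0.379], True), ('l', [0.427, -0.396], True), ('l', [0.506, -0.398], True), ('l', [0.584, -0.399], True)]
S [(array([ 0.6551, -0.0013]), 44, 26, 5.9)]
```

View pics/a4.png

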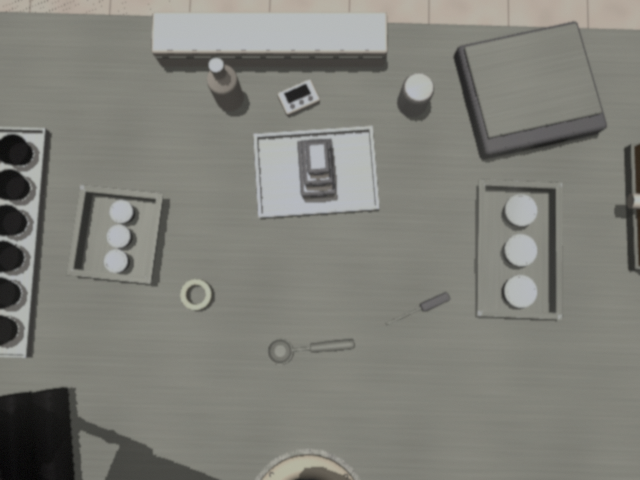

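View pics/a5.png

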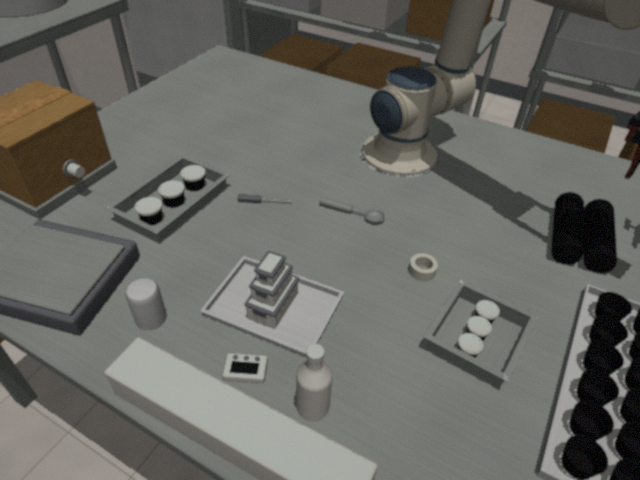

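All three large cups are at (521,210), (520,250) and (520,291), and the three small ones at (122,211), (119,236) and (116,261). The stack is intact and the roll and thermometer haven't moved. The mask merged two neighbouring small lids, so I'll take a close crop before handing in.

Run:
```python
import cv2,numpy as np
a=cv2.imread("pics/a4.png")[180:290,60:170];b=cv2.imread("pics/a5.png")[275:385,420:530]
cv2.imwrite("pics/a6.png",cv2.resize(np.hstack([a,b]),(800,400),interpolation=2))
```

```text
(no output)
```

View pics/a6.png

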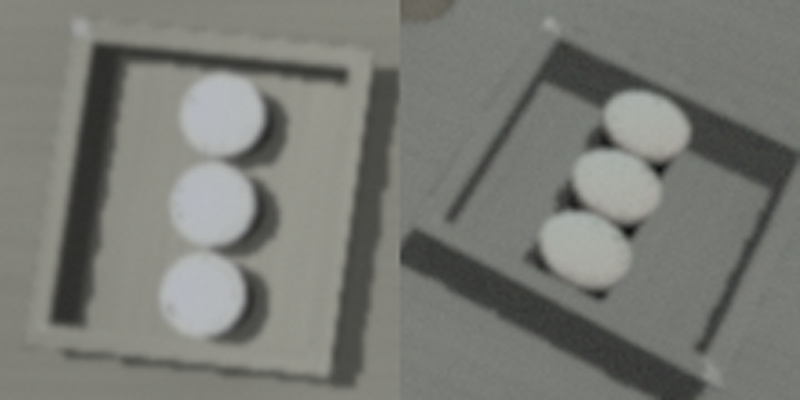

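The crop shows all three small cups upright on the pan floor, with even round lids and clear of the walls.

```bash
python3 -c "
from h import *
r.hand_in(); print(clock())"
```

```text
the job is handed in; nothing more can be done
the job is handed in; nothing more can be done
```

The job is handed in, with the last arm motion at about 114 s on the robot's clock. I stacked the three boxes on the sheet pan (large, then middle, then small). Three large cups then went into the larger pan and three small cups into the smaller one. One large cup was knocked aside during the run; the fresh image before its pick showed this, and it was picked from its new position.

**Stack:** M measured 1 mm off L's centre, and S 1 mm off M's, against margins of at least 7 mm. Yaws agreed within 0.2°, and the top box had not moved in the final image.

**Cups:** all six look upright on the pan floors in both views. The roll and thermometer look unmoved, judged by eye only.

**Checks that disagreed:**
- The final colour mask merged two neighbouring small lids and so listed only one small cup. I checked the other two by eye in a zoomed crop.
- The large cups measured 3–4 mm further out in y than commanded, well inside the pan's clearance.
- The hand-in printed its confirmation twice, so no finishing clock was read.

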